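# Centre the smallest milk jug on the coffee scale

## Robot

A 6-joint arm with a two-finger parallel gripper is mounted at the origin on the work surface. World frame = base frame: x ahead of the robot, y to its left, z up, the work surface at z = 0. Lengths are in m, angles in degrees, forces in N, time in s.
With the tool pointing down it reaches from about 0.35 to 0.875 m from the base axis. Payload 4.2 kg.
Tool frame: the origin (TCP) lies at the very end of the fingers, on their centre line; the grasp point (between the pads) lies 19 mm behind it; z points along the fingers, x is the direction in which the jaws open and shut, and the axes are right-handed (so a half turn about z gives the same grasp; the last joint's range is limited). The gripper opens to 87 mm and grips with 3 to 60 N. Pads are 19 mm wide; open, the fingers measure 117 mm over their backs; the gripper's body (75 mm by 190 mm) begins 51 mm behind the grasp point.
Start: joints at [91.765, 22.042, 0.453, 0, -68.411, -14.817], TCP at [0.141, 0.609, 0.223] pointing down, gripper open.
Joint ranges: [-179.83, 179.83], [-69.29, 118.12], [-61.27, 80.66], [-181.25, 117.63], [-171.15, -9.14], [-177.46, 177.46]. Speed limits (degrees/s): [159.86, 159.86, 180, 180, 180, 180].

## Interface

Orientations are given as a 3x3 rotation matrix whose columns are the frame's x, y, z axes.
In Python, from station import r gives the robot as it stands.
- The arm moves only by the shell command python3 -m jog 'ROWS' [OPENING]. ROWS is JSON, a list of rows, each a list of 2 entries, a list of its own where there are three numbers: the shift along the tool's x, y, z in m, then the turn, a rotation vector about the tool's x, y, z in units of 5 degrees (1.0 is 5 degrees). A call has exactly 10 rows; each row is the pose to reach, as a shift and turn from the pose commanded when the call began, along the tool's axes at that moment; what a row does not reach only later rows make up. A row lasts 1/12 s, in which the tool goes at most 41.7 mm and 7.16 degrees, less where a joint would pass 70% of its speed; a pose out of reach is approached as far as the arm can. A call with a gripper value outside its range is refused whole. OPENING is the finger opening in m, from 0 to 0.087, set as the call begins (- or left out, the last holds). The fingers move at their own pace and stop on an object; the grip force is fixed at half the most. Time passes only in rows, so rows that repeat a pose let the fingers close, or fill a call up. It gives the time, the measured TCP pose, the force and the opening at its end, in the units of the state.
- r.sense(): the state, without advancing time (a new reading comes with each control period).
- r.capture(name): name is "scene" or "side" or "wrist"; returns (picture, depth): 480x640x3 uint8, blue, green, red; 480x640 float32, m along the optical axis (not along the pixel's ray), 0 where there is no reading.
- r.calibration(name): a dict with "fx", "fy", "cx", "cy" (pixels), "R" (3x3) and "t" (3): a world point X has camera coordinates R X + t; the wrist camera has in their place "tool_from_camera" (4x4, takes a point from camera to tool coordinates, whose origin is the TCP and whose axes are the tool frame's). Camera axes: x right, y down, z forward; pixel columns grow to the right and rows downward; lengths in m; the calibration is good to about 2 mm. The wrist camera is an equidistant fisheye: a pixel r from the principal point sees the ray r / f radians off the axis. A picture is of the moment at which its call begins: read the wrist's pose just before it. calibration takes no time and is no camera call.
- r.finish_job(): hands the job in, once; it reports no verdict.
Trained networks look in the newest picture that a camera, given by its name, has taken for a name from the list of things; names that differ only in an ending like _2 or _b are one class to them, and where a whole thing is asked for, a point or a joint stands for the part that bears it (a point fixed in the world has none). Each returns a list of dicts, best first, with "confidence" (0 to 1); they miss things now and then, are a little off and sometimes report something else, mostly with a low value. They report only what shows in the picture. A call takes as long as a camera call. They do not tell look-alikes from the thing itself.
- r.cut_out(query, camera): "region" (480x640 bool, what is visible of it) and "uv" ([column, row] in pixels, amid what is visible of it).
The state is a dict: "time_s": time; "joints": joint angles; "joint_velocities": joint speeds; "effort": joint torques, N m; "tcp_pos": TCP position; "ee_rot": TCP orientation; "wrist_force": force on the tool from outside, world axes, zero at the start; "moment": the same for the moment, N m; "gripper_width": opening from 0.0 (shut) to 1.0 (fully open).
Only numpy, scipy, OpenCV 4.12 (cv2) and the standard library are available. Lean on these libraries where they do the work, as an engineer would, in place of code of your own. Each camera call takes 0.05 s, during which the arm holds its last target.

## Task

Put the smallest of the three steel milk jugs on the round pan of the little coffee scale to be weighed: upright, centred so that no part of its foot hangs over the pan's edge (the handle may), set down rather than dropped, and let go. Leave the other two jugs where they stand.

Things in the scene. Friction and masses are not known exactly. Their poses are not given: they have to be found in the camera images.
- jug_small_center (a point): The smallest of three plain steel milk jugs (open on top, round): 70 mm tall, body 58 mm across over the upper half (straight wall, 3 mm thick), foot 64 mm across, 0.1 to 0.2 kg, standing upright on the counter. This point lies on its axis, half-way up (35 mm above the underside). z is up, +x points to the spout, -x to the loop handle, which reaches 57 mm from the axis; along y the sides are bare, so the body can be gripped across y from above.
- scale_pan (a point): A flat black coffee scale (150 x 112 mm slab, top 20 mm above the counter), fixed to the counter, that carries a round steel pan 94 mm across and 6 mm thick. This point is the centre of the pan's upper face, 30 mm above the counter. z is up; the slab reaches 93 mm from here to -x (a small dark display lies there), 57 mm to +x and 56 mm to either side in y. The flat cork disc nearby is only a coaster.
- jug_medium_center (a point): The middle jug, not to be moved: same shape, 84 mm tall, body 74 mm, foot 80 mm across, handle reaching 65 mm from the axis to -x. This point lies on its axis, half-way up.
- jug_large_center (a point): The largest jug, not to be moved: same shape, 98 mm tall, body 90 mm, foot 96 mm across, handle reaching 73 mm from the axis to -x. This point lies on its axis, half-way up.
Not all that is in view belongs to the job. What is shaped like the part that bears jug_small_center but green or turquoise is not meant.

How it is judged:
By the outcome, as a careful person would: the job done as asked, in the order asked, and still so for the second after the job is handed in, with the robot touching nothing.
It also fails if it takes over 48 s, if anything falls off the work surface, if the arm or the gripper's body presses on something with over 40 N, if the wrist force passes 120 N, or if a joint passes its speed limit or range.

## Working session

There is one attempt and no reset: what is moved stays moved. The work goes in short steps, Python scripts to look and compute and a shell command to move; the robot and the scene stay as the last step left them, time stands still between calls to the robot, and variables do not carry over. Pictures are saved under pics/ and viewed, and the job is handed in when it is done.

```bash
mkdir -p pics; ls
python3 - <<'E'
from station import r
import cv2,numpy as np
s=r.sense();print(s['time_s'],s['tcp_pos'],np.round(s['ee_rot'],3))
for n in ['scene','side']:
    p,d=r.capture(n);cv2.imwrite(f'pics/{n}0.png',p);np.save(f'{n}0.npy',d)
    for q in ['jug_small_center','scale_pan','jug_medium_center','jug_large_center']:
        for o in r.cut_out(q,n)[:4]:
            print(n,q,round(o['confidence'],2),np.round(o['uv']),o['region'].sum())
E
```

```text
pics
0.0 [0.14099203 0.60827607 0.22145943] [[-0.226 -0.974 -0.   ]
 [-0.974  0.226 -0.002]
 [ 0.002 -0.    -1.   ]]
scene jug_small_center 0.83 [269. 248.] 1182
scene jug_small_center 0.68 [199. 193.] 1179
scene scale_pan 0.84 [402. 324.] 4697
scene jug_medium_center 0.57 [163. 315.] 2328
scene jug_large_center 0.74 [473. 215.] 2930
side jug_small_center 0.78 [374. 286.] 1567
side jug_small_center 0.77 [366. 232.] 1388
side jug_small_center 0.65 [463. 230.] 1273
side scale_pan 0.84 [222. 262.] 3537
side jug_medium_center 0.78 [371. 163.] 1575
side jug_large_center 0.67 [217. 370.] 4450
```

View pics/scene0.png

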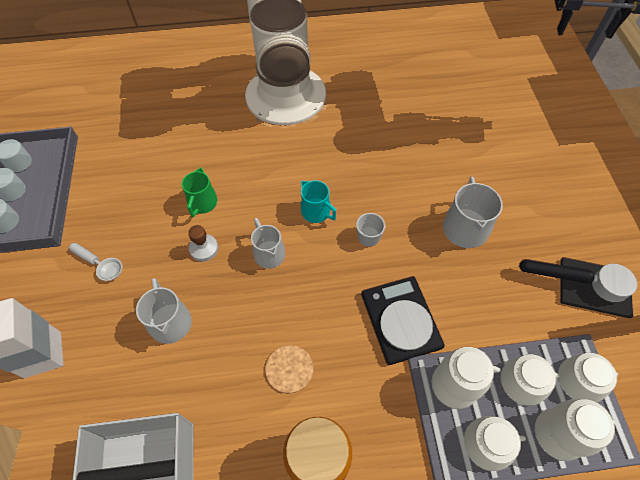

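View pics/side0.png

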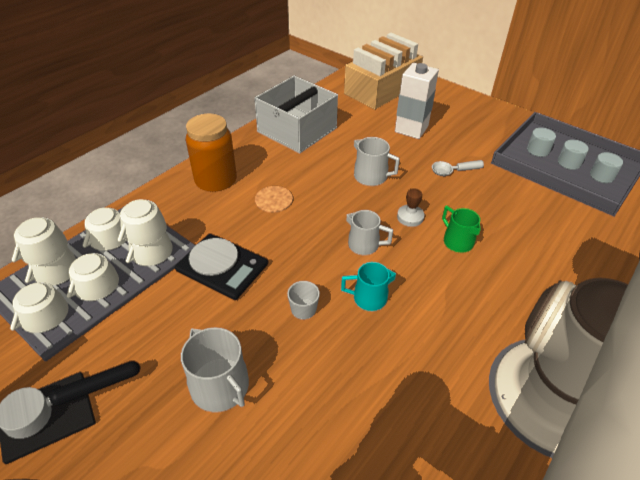

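The scene view shows these candidates for the small jug:
- grey jug at (267,246)
- green look-alike at (199,193)
- turquoise look-alike at (316,201)
- handleless steel cup at (370,230)
- medium jug at (163,315)
- large jug at (473,215)

I choose (267,246), which is (365,232) in the side view. The scale is at (402,322), with its pan at (407,326). The cork disc at (289,369) is the coaster. Next I measure both and make a close crop.

```bash
cat > h.py <<'E'
from station import r
import numpy as np,cv2
from scipy.optimize import least_squares
def cloud(n,d,reg):
    c=r.calibration(n);v,u=np.nonzero(reg&(d>0));z=d[v,u]
    P=np.stack([(u-c['cx'])/c['fx']*z,(v-c['cy'])/c['fy']*z,z],1)
    return (P-np.array(c['t']))@np.array(c['R']),u,v
def circ(xy,R=None):
    m=xy.mean(0)
    if R: f=lambda p:np.hypot(*(xy-p[:2]).T)-R
    else: f=lambda p:np.hypot(*(xy-p[:2]).T)-p[2]
    return least_squares(f,list(m)+([] if R else [.03]),loss='soft_l1',f_scale=.002).x
E
python3 - <<'E'
from h import *
A=[]
for n,uv in [('scene',(267,246)),('side',(366,232))]:
    p,d=r.capture(n)
    x,y=uv;cr=p[y-60:y+60,x-60:x+60];cv2.imwrite(f'pics/crop_{n}.png',cv2.resize(cr,None,fx=4,fy=4,interpolation=3))
    for q,Rr in [('jug_small_center',.029),('jug_medium_center',.037),('jug_large_center',.045)]:
        for o in r.cut_out(q,n):
            P,u,v=cloud(n,d,o['region']);zt=np.percentile(P[:,2],98)
            rim=P[P[:,2]>zt-.012]
            print(n,q,np.round(o['uv']),'top',zt.round(4),'xy med',np.median(P,0).round(3),'ext',np.percentile(P,2,axis=0).round(3),np.percentile(P,98,axis=0).round(3))
            if q=='jug_small_center' and abs(o['uv'][0]-x)<12 and abs(o['uv'][1]-y)<12: A.append(P);np.save(f'jug_{n}.npy',P)
    o=r.cut_out('scale_pan',n)[0]
    P,u,v=cloud(n,d,o['region']);T=P[abs(P[:,2]-.030)<.0035]
    print('scale z',np.percentile(P[:,2],[5,50,95]).round(4),'pan fit',circ(T[:,:2]).round(4) if len(T) else 0,len(T),'all ext',P.min(0).round(3),P.max(0).round(3))
    np.save(f'scale_{n}.npy',P)
E
```

```text
scene jug_small_center [196. 192.] top 0.0725 xy med [ 0.308 -0.207  0.045] ext [ 0.263 -0.233  0.005] [ 0.347 -0.177  0.073]
scene jug_small_center [268. 246.] top 0.0723 xy med [ 0.445 -0.074  0.04 ] ext [ 0.402 -0.1    0.004] [ 0.477 -0.044  0.072]
scene jug_small_center [314. 205.] top 0.0725 xy med [0.365 0.034 0.043] ext [0.321 0.005 0.004] [0.393 0.067 0.072]
scene jug_medium_center [161. 316.] top 0.0857 xy med [ 0.561 -0.273  0.044] ext [ 0.522 -0.304  0.003] [ 0.606 -0.231  0.086]
scene jug_large_center [473. 216.] top 0.1003 xy med [0.433 0.342 0.057] ext [0.388 0.293 0.005] [0.482 0.383 0.1  ]
scale z [0.0164 0.0227 0.0329] pan fit [0.6353 0.1659 0.0334] 1895 all ext [ 0.527  0.097 -0.004] [0.699 0.232 0.036]
side jug_small_center [368. 232.] top 0.0712 xy med [ 0.439 -0.062  0.045] ext [ 0.397 -0.1    0.004] [ 0.474 -0.041  0.071]
side jug_small_center [460. 228.] top 0.0713 xy med [ 0.298 -0.192  0.043] ext [ 0.265 -0.26   0.   ] [ 0.352 -0.175  0.071]
side jug_small_center [372. 285.] top 0.0714 xy med [0.352 0.046 0.043] ext [0.322 0.004 0.001] [0.393 0.069 0.071]
side jug_medium_center [372. 160.] top 0.0853 xy med [ 0.559 -0.255  0.054] ext [ 0.509 -0.305  0.002] [ 0.606 -0.229  0.085]
side jug_large_center [217. 369.] top 0.099 xy med [0.44  0.342 0.053] ext [0.368 0.297 0.003] [0.482 0.386 0.099]
scale z [0.015  0.0219 0.0321] pan fit [0.6351 0.1681 0.0336] 1356 all ext [0.537 0.099 0.001] [0.703 0.23  0.035]
```

View pics/crop_scene.png

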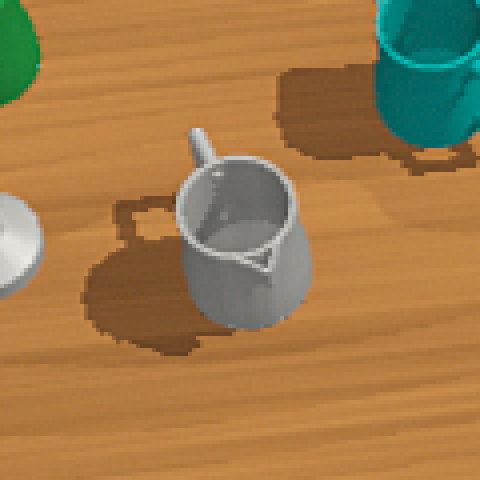

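View pics/crop_side.png

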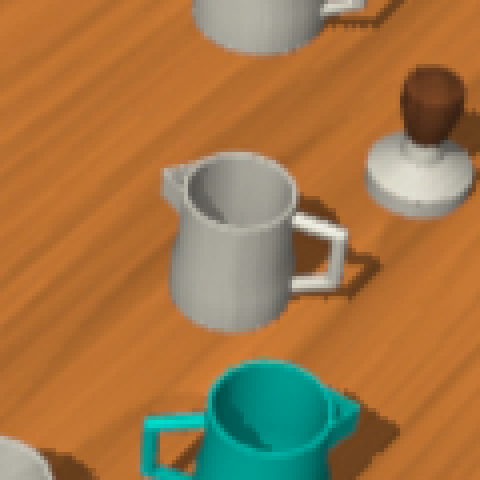

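Both crops show a plain steel jug with a spout and loop handle, 71 mm tall, so it is the small one. The handle points towards the robot and slightly to −y.

Run:
```python
from h import *
for n in ['scene','side']:
    P=np.load(f'jug_{n}.npy');rim=P[P[:,2]>.066][:,:2]
    c=circ(rim,.0275);cf=circ(rim)
    w=P[(P[:,2]>.036)&(P[:,2]<.066)]
    rr=np.hypot(*(P[:,:2]-c).T);a=np.degrees(np.arctan2(P[:,1]-c[1],P[:,0]-c[0]))
    h=(rr>.038)&(rr<.06)&(P[:,2]>.01)
    print(n,'rim',c.round(4),cf.round(4),'handle',h.sum(),np.median(P[h],0).round(4),'ang',np.percentile(a[h]%360,[10,50,90]).round(1))
    s=np.load(f'scale_{n}.npy')
    p,d=r.capture(n);o=r.cut_out('scale_pan',n)[0]
    g=cv2.cvtColor(p,6);m=((g>150)&cv2.dilate(o['region'].astype(np.uint8),np.ones((5,5))).astype(bool)).astype(np.uint8)
    cn=max(cv2.findContours(m,0,1)[0],key=cv2.contourArea)[:,0,:].astype(float)
    C=r.calibration(n);R=np.array(C['R']);t=np.array(C['t'])
    ray=np.stack([(cn[:,0]-C['cx'])/C['fx'],(cn[:,1]-C['cy'])/C['fy'],np.ones(len(cn))],1)@R
    o0=-R.T@t;X=o0+ray*((.03-o0[2])/ray[:,2])[:,None]
    print(' pan',circ(X[:,:2]).round(4),len(cn),'cam',o0.round(3))
    allm=circ(X[:,:2],.047);print('  R fixed',allm.round(4))
s=r.sense();print(s['time_s'])
```

```text
scene rim [ 0.4452 -0.0721] [ 0.4452 -0.0721  0.0276] handle 41 [ 0.401  -0.0884  0.0616] ang [ 20.9 200.4 203.4]
 pan [0.6345 0.167  0.0459] 142 cam [ 0.923 -0.019  0.877]
  R fixed [0.6345 0.167 ]
side rim [ 0.4463 -0.0714] [ 0.4463 -0.0714  0.0276] handle 80 [ 0.3992 -0.0865  0.0466] ang [195.3 197.4 200.8]
 pan [0.6363 0.1676 0.0459] 118 cam [0.047 0.563 0.767]
  R fixed [0.6363 0.1676]
1.2
```

Run:
```python
from h import *
pts=[]
for n in ['scene','side']:
    d=np.load(f'{n}0.npy');P,_,_=cloud(n,d,np.ones_like(d,bool));pts.append(P)
P=np.vstack(pts)
def near(c,name,zmin):
    rr=np.hypot(P[:,0]-c[0],P[:,1]-c[1]);a=np.degrees(np.arctan2(P[:,1]-c[1],P[:,0]-c[0]))
    print(name)
    for lo in range(-180,180,15):
        m=(a>=lo)&(a<lo+15)&(P[:,2]>zmin)&(P[:,2]<.5)
        o=[]
        for r0 in [.035,.05,.065,.08,.1,.12]:
            k=m&(rr>=r0)&(rr<r0+.02);o.append(round(float(np.percentile(P[k,2],98)),3) if k.sum()>4 else 0)
        if any(o): print(lo,o)
near((.4458,-.0718),'jug',.012);near((.635,.167),'pan',.035)
```

```text
jug
-180 [0.064, 0.06, 0, 0, 0, 0]
-165 [0.065, 0.064, 0, 0, 0, 0]
-120 [0, 0, 0, 0, 0.02, 0.076]
-105 [0, 0, 0, 0, 0.062, 0.077]
0 [0.07, 0, 0, 0, 0, 0]
15 [0.073, 0, 0, 0, 0, 0]
105 [0, 0, 0, 0, 0, 0.034]
120 [0, 0, 0, 0, 0.071, 0.072]
135 [0, 0, 0, 0, 0.071, 0.072]
pan
0 [0, 0, 0, 0, 0.122, 0.124]
15 [0, 0, 0, 0.125, 0.133, 0.134]
30 [0, 0, 0, 0.124, 0.133, 0.134]
45 [0, 0, 0, 0, 0.105, 0.11]
```

```bash
python3 -m jog '[[[0.012,-0.009,0],[0,0,-0.1]],[[0.036,-0.027,0],[0,0,-0.4]],[[0.066,-0.05,0],[0,0,-0.7]],[[0.098,-0.074,0],[0,0,-1]],[[0.13,-0.099,0],[0,0,-1.4]],[[0.162,-0.123,0],[0,0,-1.8]],[[0.194,-0.147,0],[0,0,-2.2]],[[0.226,-0.172,0],[0,0,-2.6]],[[0.25,-0.19,0],[0,0,-2.8]],[[0.27,-0.205,0],[0,0,-3]]]' 0.087
cat > delta.py <<'E'
import sys
from h import *
s=r.sense();R=np.array(s['ee_rot']);p=np.array(s['tcp_pos'])
g=np.array(eval(sys.argv[1]));h=float(sys.argv[2])
cur=np.degrees(np.arctan2(R[1,0],R[0,0]));dh=(h-cur+90)%180-90
print('t',s['time_s'],'pos',p.round(4),'head',cur.round(2),'j',np.round(s['joints'],1),'F',np.round(s['wrist_force'],1),'w',s['gripper_width'])
print('tool shift',(R.T@(g-p)).round(4),'turn z units',round(-dh/5,3),'tilt z',R[:,2].round(4))
E
python3 delta.py '[.4458,-.0718,.20]' 109
```

```text
time_s: 2.03
tcp_pos: [0.2803, 0.2972, 0.2229]
ee_rot: [[0.034, -0.999, 0.0], [-0.999, -0.034, 0.001], [-0.001, -0.0, -1.0]]
wrist_force: [1.1, 0.2, -0.4]
gripper_width: 1.001
t 2.0333 pos [0.2803 0.2972 0.2229] head -88.05 j [ 69.7   0.2 -27.5   0.  -62.2  22.2] F [ 1.1  0.2 -0.4] w 1.000940686444006
tool shift [ 0.3744 -0.1529  0.0227] turn z units -3.409 tilt z [ 3.e-04  6.e-04 -1.e+00]
```

```bash
python3 -m jog '[[[0.02,-0.008,0],[0,0,-0.2]],[[0.055,-0.022,0.002],[0,0,-0.6]],[[0.094,-0.038,0.004],[0,0,-1]],[[0.133,-0.054,0.006],[0,0,-1.4]],[[0.172,-0.07,0.008],[0,0,-1.8]],[[0.211,-0.086,0.012],[0,0,-2.2]],[[0.25,-0.102,0.014],[0,0,-2.6]],[[0.289,-0.118,0.018],[0,0,-3]],[[0.325,-0.133,0.02],[0,0,-3.2]],[[0.35,-0.143,0.022],[0,0,-3.4]]]'
python3 -m jog '[[[0.012,-0.005,0],[0,0,0]],[[0.02,-0.008,0],[0,0,0]],[[0.024,-0.01,0],[0,0,0]],[[0.026,-0.01,0],[0,0,0]],[[0.026,-0.01,0],[0,0,0]],[[0.026,-0.01,0],[0,0,0]],[[0.026,-0.01,0],[0,0,0]],[[0.026,-0.01,0],[0,0,0]],[[0.026,-0.01,0],[0,0,0]],[[0.026,-0.01,0],[0,0,0]]]'
python3 delta.py '[.4458,-.0718,.20]' 109
python3 - <<'E'
from h import *
for n in ['wrist','side','scene']:
    p,d=r.capture(n);cv2.imwrite(f'pics/{n}1.png',p);np.save(f'{n}1.npy',d)
c=r.calibration('wrist');print(c)
E
```

```text
time_s: 2.87
tcp_pos: [0.4355, -0.0483, 0.2007]
ee_rot: [[0.324, -0.946, 0.001], [-0.946, -0.324, -0.0], [0.001, -0.001, -1.0]]
wrist_force: [0.8, 0.2, 0.1]
gripper_width: 1.003
time_s: 3.7
tcp_pos: [0.4525, -0.0665, 0.2007]
ee_rot: [[0.325, -0.946, 0.0], [-0.946, -0.325, 0.0], [0.0, -0.0, -1.0]]
wrist_force: [-0.2, 0.3, -0.9]
gripper_width: 0.998
t 3.7 pos [ 0.4525 -0.0665  0.2007] head -71.01 j [ 12.1   6.6 -23.9   0.  -59.4  96.9] F [-0.2  0.3 -0.9] w 0.9980488041492854
tool shift [0.0029 0.008  0.0007] turn z units -0.003 tilt z [ 2.e-04  0.e+00 -1.e+00]
{'fx': 371.64829954431775, 'fy': 371.64829954431775, 'cx': 326.46922007927714, 'cy': 238.6348765123806, 'tool_from_camera': array([[ 9.99998896e-01,  4.45672968e-04,  1.41764991e-03,
        -5.30265916e-04],
       [-8.13528006e-04,  9.62503020e-01,  2.71269746e-01,
        -7.40786694e-02],
       [-1.24359473e-03, -2.71270599e-01,  9.62502320e-01,
        -1.61702742e-01],
       [ 0.00000000e+00,  0.00000000e+00,  0.00000000e+00,
         1.00000000e+00]])}
```

View pics/wrist1.png

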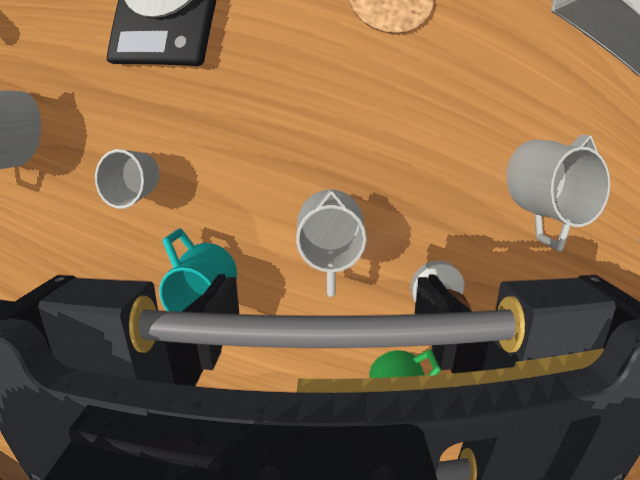

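View pics/side1.png

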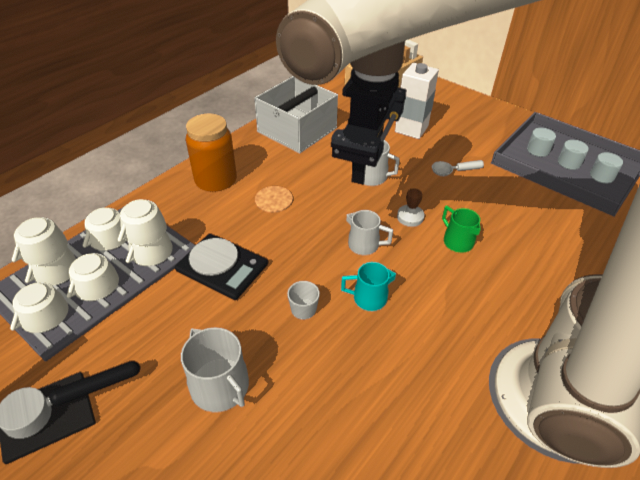

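The wrist view shows the grey jug at (331,235), centred between the jaws, with its handle straight down along tool y. The gripper's long side lies along the jaws, as I assumed. I cross-check the rim centre from the wrist camera.

```bash
python3 - <<'E'
from h import *
s=r.sense();R=np.array(s['ee_rot']);t=np.array(s['tcp_pos'])
p,d=r.capture('wrist');c=r.calibration('wrist');T=np.array(c['tool_from_camera'])
for o in r.cut_out('jug_small_center','wrist'):
    print(o['uv'],o['confidence'])
    if abs(o['uv'][0]-331)>20 or o['uv'][1]>270: continue
    v,u=np.nonzero(o['region']&(d>0));z=d[v,u]
    dx=(u-c['cx'])/c['fx'];dy=(v-c['cy'])/c['fy'];th=np.hypot(dx,dy)+1e-9
    k=np.tan(th)/th*z
    X=np.stack([dx*k,dy*k,z],1)@T[:3,:3].T+T[:3,3]
    W=X@R.T+t
    m=W[:,2]>.066
    print('top',np.percentile(W[:,2],98),'rim',circ(W[m][:,:2],.0275),circ(W[m][:,:2]))
    cc=circ(W[m][:,:2],.0275);rr=np.hypot(*(W[:,:2]-cc).T);h=(rr>.038)&(W[:,2]>.03);dd=W[h][:,:2]-cc
    a=np.degrees(np.arctan2(dd[:,1],dd[:,0]))%360;print('handle',np.percentile(a,[10,50,90]),h.sum())
E
python3 delta.py '[.4458,-.0718,.039]' 109
```

```text
[400.9, 362.6] 0.88
[330.5, 230.8] 0.7
top 0.07015931249877286 rim [ 0.44628346 -0.07226638] [ 0.44628918 -0.07226307  0.02730852]
handle [195.4602588  199.72296043 203.33494765] 148
[191.0, 272.0] 0.55
t 3.95 pos [ 0.4526 -0.0668  0.2005] head -71.05 j [ 12.1   6.7 -23.9  -0.  -59.4  96.9] F [-0.6 -0.3 -0.2] w 0.9972017313276578
tool shift [0.0026 0.008  0.1615] turn z units -0.01 tilt z [ 0.  0. -1.]
```

All three views agree on about (0.446, -0.072) with the handle at 199°. I descend.

```bash
python3 -m jog '[[[0.002,0.005,0.005],[0,0,0]],[[0.003,0.008,0.017],[0,0,0]],[[0.003,0.008,0.032],[0,0,0]],[[0.003,0.008,0.048],[0,0,0]],[[0.003,0.008,0.064],[0,0,0]],[[0.003,0.008,0.08],[0,0,0]],[[0.003,0.008,0.096],[0,0,0]],[[0.003,0.008,0.111],[0,0,0]],[[0.003,0.008,0.124],[0,0,0]],[[0.003,0.008,0.13],[0,0,0]]]'
python3 -m jog '[[[0,0,0.004],[0,0,0]],[[0,0,0.01],[0,0,0]],[[0,0,0.016],[0,0,0]],[[0,0,0.022],[0,0,0]],[[0,0,0.027],[0,0,0]],[[0,0,0.031],[0,0,0]],[[0,0,0.031],[0,0,0]],[[0,0,0.031],[0,0,0]],[[0,0,0.031],[0,0,0]],[[0,0,0.031],[0,0,0]]]'
python3 delta.py '[.446,-.072,.039]' 109
python3 - <<'E'
from h import *
for n in ['side']:
    p,d=r.capture(n);cv2.imwrite(f'pics/{n}2.png',cv2.resize(p[140:320,260:500],None,fx=3,fy=3))
E
```

```text
time_s: 4.78
tcp_pos: [0.4444, -0.0726, 0.0687]
ee_rot: [[0.324, -0.946, -0.004], [-0.946, -0.324, -0.0], [-0.001, 0.004, -1.0]]
wrist_force: [0.1, -0.3, -0.2]
gripper_width: 1.002
time_s: 5.62
tcp_pos: [0.4462, -0.0722, 0.0398]
ee_rot: [[0.325, -0.946, 0.001], [-0.946, -0.325, 0.0], [0.0, -0.001, -1.0]]
wrist_force: [-0.2, 0.4, -1.2]
gripper_width: 1.002
t 5.6167 pos [ 0.4462 -0.0722  0.0398] head -71.05 j [ 11.5  19.1 -36.6   0.  -34.3  97.4] F [-0.2  0.4 -1.2] w 1.0019252686467
tool shift [-0.0002  0.0002  0.0008] turn z units -0.01 tilt z [ 7.e-04  1.e-04 -1.e+00]
```

View pics/side2.png

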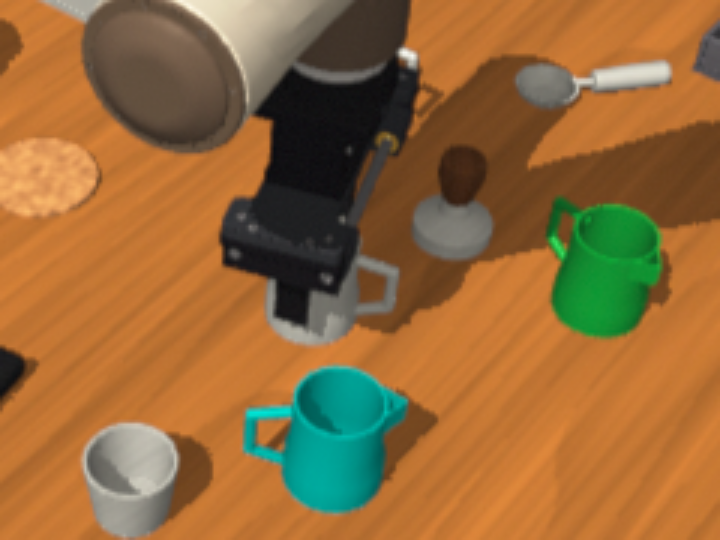

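The crop shows the fingers on either side of the steel jug at (315,300), with nothing touching. I close the gripper.

```bash
python3 -m jog '[[[0,0,0],[0,0,0]],[[0,0,0],[0,0,0]],[[0,0,0],[0,0,0]],[[0,0,0],[0,0,0]],[[0,0,0],[0,0,0]],[[0,0,0],[0,0,0]],[[0,0,0],[0,0,0]],[[0,0,0],[0,0,0]],[[0,0,0],[0,0,0]],[[0,0,0],[0,0,0]]]' 0
python3 delta.py '[.446,-.072,.039]' 109
```

```text
time_s: 6.5
tcp_pos: [0.446, -0.0722, 0.0396]
ee_rot: [[0.325, -0.946, 0.0], [-0.946, -0.325, -0.0], [0.0, -0.0, -1.0]]
wrist_force: [-0.1, -0.1, 0.6]
gripper_width: 0.665
t 6.5 pos [ 0.446  -0.0722  0.0396] head -71.05 j [ 11.5  19.1 -36.6   0.  -34.3  97.4] F [-0.1 -0.1  0.6] w 0.6648346003884034
tool shift [-0.0002 -0.0001  0.0006] turn z units -0.01 tilt z [ 0. -0. -1.]
```

Opening 57.8 mm matches the 58 mm body. I lift.

```bash
python3 -m jog '[[[0,0,-0.002],[0,0,0]],[[0,0,-0.008],[0,0,0]],[[0,0,-0.018],[0,0,0]],[[0,0,-0.032],[0,0,0]],[[0,0,-0.048],[0,0,0]],[[0,0,-0.064],[0,0,0]],[[0,0,-0.08],[0,0,0]],[[0,0,-0.092],[0,0,0]],[[0,0,-0.1],[0,0,0]],[[0,0,-0.1],[0,0,0]]]'
python3 delta.py '[.635,.167,.139]' 109
python3 - <<'E'
from h import *
p,d=r.capture('wrist');cv2.imwrite('pics/wrist3.png',p)
E
```

```text
time_s: 7.33
tcp_pos: [0.447, -0.0721, 0.1414]
ee_rot: [[0.325, -0.946, 0.004], [-0.946, -0.325, 0.001], [0.001, -0.004, -1.0]]
wrist_force: [1.0, 0.2, -1.7]
gripper_width: 0.669
t 7.3333 pos [ 0.447  -0.0721  0.1414] head -71.04 j [ 11.5   9.9 -29.7   0.  -50.1  97.4] F [ 1.   0.2 -1.7] w 0.6689988567416665
tool shift [-0.165  -0.2555  0.0033] turn z units -0.008 tilt z [ 4.e-03  6.e-04 -1.e+00]
```

View pics/wrist3.png

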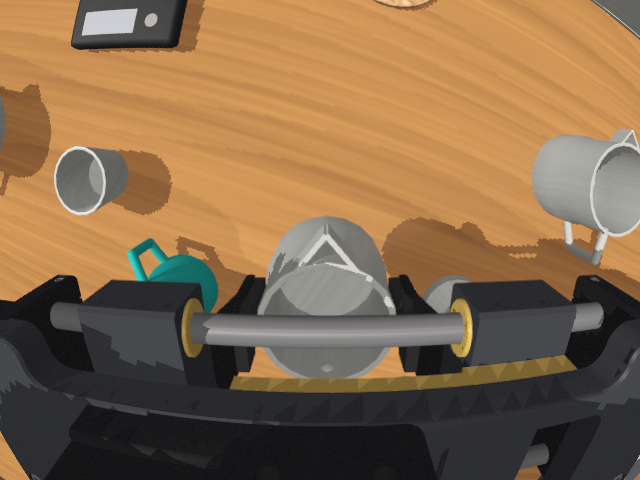

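The jug is held in the wrist view at (327,300) and lifted clear. I carry it to a point above the pan.

```bash
python3 -m jog '[[[-0.002,-0.003,0],[0,0,0]],[[-0.008,-0.012,0],[0,0,0]],[[-0.018,-0.027,0],[0,0,0]],[[-0.03,-0.046,0],[0,0,0]],[[-0.043,-0.066,0],[0,0,0]],[[-0.056,-0.087,0],[0,0,0]],[[-0.069,-0.107,0],[0,0,0]],[[-0.082,-0.127,0],[0,0,0]],[[-0.092,-0.142,0],[0,0,0]],[[-0.1,-0.155,0],[0,0,0]]]'
python3 -m jog '[[[-0.008,-0.012,0],[0,0,0]],[[-0.018,-0.028,0],[0,0,0]],[[-0.029,-0.045,0],[0,0,0]],[[-0.04,-0.062,0],[0,0,0]],[[-0.049,-0.076,0],[0,0,0]],[[-0.056,-0.087,0],[0,0,0]],[[-0.061,-0.095,0],[0,0,0]],[[-0.064,-0.099,0],[0,0,0]],[[-0.065,-0.101,0],[0,0,0]],[[-0.065,-0.101,0],[0,0,0]]]'
python3 -m jog '[[[0,0,0],[0,0,0]],[[0,0,0],[0,0,0]],[[0,0,0],[0,0,0]],[[0,0,0],[0,0,0]],[[0,0,0],[0,0,0]],[[0,0,0],[0,0,0]],[[0,0,0],[0,0,0]],[[0,0,0],[0,0,0]],[[0,0,0],[0,0,0]],[[0,0,0],[0,0,0]]]'
python3 delta.py '[.635,.167,.080]' 109
python3 - <<'E'
from h import *
for n in ['scene','side']:
    p,d=r.capture(n);cv2.imwrite(f'pics/{n}4.png',p)
    for o in r.cut_out('jug_small_center',n):
        P,u,v=cloud(n,d,o['region']);print(n,o['uv'],P.min(0).round(3),P.max(0).round(3),np.median(P,0).round(3))
E
```

```text
time_s: 8.22
tcp_pos: [0.5609, 0.0747, 0.138]
ee_rot: [[0.326, -0.945, -0.002], [-0.945, -0.326, -0.001], [0.0, 0.002, -1.0]]
wrist_force: [-0.5, 0.2, -2.5]
gripper_width: 0.665
time_s: 9.05
tcp_pos: [0.6344, 0.1672, 0.1389]
ee_rot: [[0.325, -0.946, -0.001], [-0.946, -0.325, -0.0], [0.0, 0.001, -1.0]]
wrist_force: [-0.6, 0.0, -1.2]
gripper_width: 0.67
time_s: 9.88
tcp_pos: [0.6345, 0.167, 0.1395]
ee_rot: [[0.325, -0.946, -0.0], [-0.946, -0.325, -0.0], [-0.0, 0.0, -1.0]]
wrist_force: [-0.4, 0.2, -0.8]
gripper_width: 0.665
t 9.8833 pos [0.6345 0.167  0.1395] head -71.05 j [ 28.8  28.6  -1.3  -0.  -60.1  80.1] F [-0.4  0.2 -0.8] w 0.6652521336509359
tool shift [ 0.0002 -0.0005  0.0595] turn z units -0.01 tilt z [-1.e-04 -0.e+00 -1.e+00]
scene [198.9, 192.6] [ 0.206 -0.254 -0.003] [ 0.351 -0.174  0.074] [ 0.308 -0.207  0.044]
scene [315.9, 204.2] [ 0.278  0.001 -0.002] [0.395 0.078 0.075] [0.364 0.035 0.04 ]
scene [422.0, 312.0] [0.535 0.12  0.016] [0.689 0.198 0.255] [0.657 0.168 0.138]
side [372.3, 284.7] [ 0.32  -0.052 -0.003] [0.424 0.073 0.074] [0.352 0.045 0.043]
side [213.3, 219.5] [ 0.579  0.052 -0.002] [0.735 0.2   0.216] [0.61  0.169 0.136]
side [464.1, 228.0] [ 0.259 -0.275 -0.002] [ 0.364 -0.172  0.074] [ 0.297 -0.191  0.045]
```

View pics/side4.png

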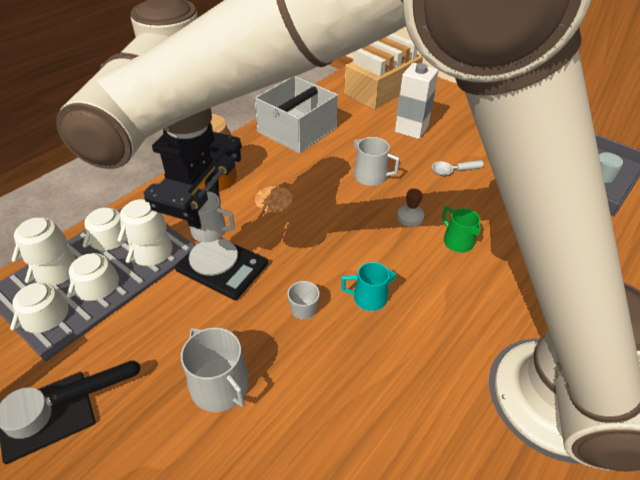

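View pics/scene4.png

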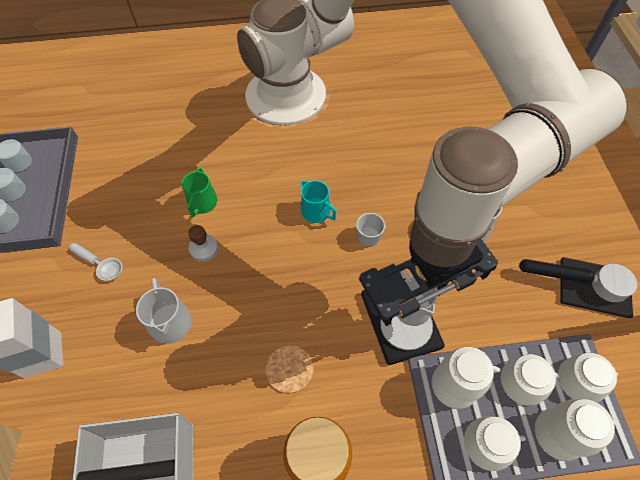

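The jug hangs over the pan in both views (side (213,220), scene (420,315)), and the gripper is clear of the cups. The foot should be about 70 mm above the pan. I lower it by 62 mm, then feel for contact.

```bash
python3 -m jog '[[[0,0,0.002],[0,0,0]],[[0,0,0.007],[0,0,0]],[[0,0,0.014],[0,0,0]],[[0,0,0.022],[0,0,0]],[[0,0,0.031],[0,0,0]],[[0,0,0.04],[0,0,0]],[[0,0,0.048],[0,0,0]],[[0,0,0.055],[0,0,0]],[[0,0,0.06],[0,0,0]],[[0,0,0.062],[0,0,0]]]'
python3 -m jog '[[[0,0,0.001],[0,0,0]],[[0,0,0.002],[0,0,0]],[[0,0,0.003],[0,0,0]],[[0,0,0.004],[0,0,0]],[[0,0,0.005],[0,0,0]],[[0,0,0.006],[0,0,0]],[[0,0,0.006],[0,0,0]],[[0,0,0.006],[0,0,0]],[[0,0,0.006],[0,0,0]],[[0,0,0.006],[0,0,0]]]'
python3 - <<'E'
from h import *
p,d=r.capture('side');cv2.imwrite('pics/side5.png',cv2.resize(p[180:310,150:300],None,fx=4,fy=4))
E
```

```text
time_s: 10.92
tcp_pos: [0.634, 0.1668, 0.0762]
ee_rot: [[0.325, -0.946, -0.002], [-0.946, -0.325, -0.001], [0.0, 0.002, -1.0]]
wrist_force: [-0.7, -0.2, -1.2]
gripper_width: 0.666
time_s: 11.75
tcp_pos: [0.6346, 0.167, 0.0716]
ee_rot: [[0.325, -0.946, 0.0], [-0.946, -0.325, 0.0], [-0.0, -0.0, -1.0]]
wrist_force: [-0.7, 0.5, -1.5]
gripper_width: 0.668
```

View pics/side5.png

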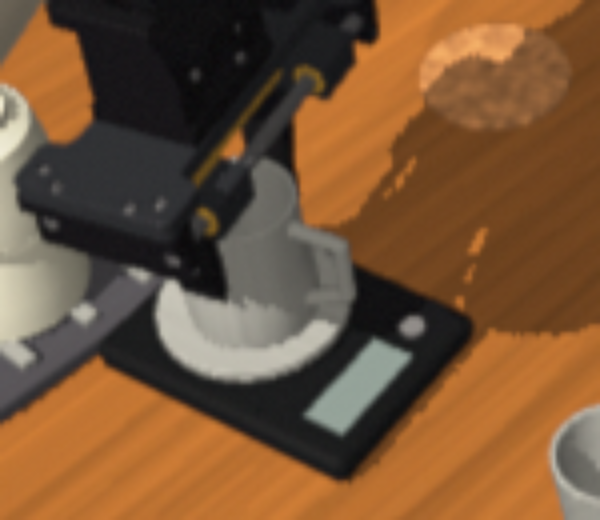

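The foot sits inside the pan's rim in the crop, with pan showing all round. I step down slowly.

```bash
python3 -m jog '[[[0,0,0.0002],[0,0,0]],[[0,0,0.0004],[0,0,0]],[[0,0,0.0006],[0,0,0]],[[0,0,0.0008],[0,0,0]],[[0,0,0.001],[0,0,0]],[[0,0,0.0012],[0,0,0]],[[0,0,0.0014],[0,0,0]],[[0,0,0.0015],[0,0,0]],[[0,0,0.0015],[0,0,0]],[[0,0,0.0015],[0,0,0]]]'
```

```text
time_s: 12.63
tcp_pos: [0.6345, 0.167, 0.0701]
ee_rot: [[0.325, -0.946, 0.0], [-0.946, -0.325, -0.0], [0.0, -0.0, -1.0]]
wrist_force: [-0.2, 1.3, -1.5]
gripper_width: 0.667
```

```bash
python3 -m jog '[[[0,0,0.0001],[0,0,0]],[[0,0,0.0002],[0,0,0]],[[0,0,0.0003],[0,0,0]],[[0,0,0.0004],[0,0,0]],[[0,0,0.0005],[0,0,0]],[[0,0,0.0006],[0,0,0]],[[0,0,0.0007],[0,0,0]],[[0,0,0.0008],[0,0,0]],[[0,0,0.0008],[0,0,0]],[[0,0,0.0008],[0,0,0]]]'
```

```text
time_s: 13.47
tcp_pos: [0.6346, 0.167, 0.0696]
ee_rot: [[0.325, -0.946, 0.0], [-0.946, -0.325, -0.0], [0.0, -0.0, -1.0]]
wrist_force: [-1.1, -0.1, 2.3]
gripper_width: 0.668
```

The vertical force went from −1.5 to +2.3 N at TCP z = 0.0696, just where contact was expected. I release and then withdraw straight up.

```bash
python3 -m jog '[[[0,0,0],[0,0,0]],[[0,0,0],[0,0,0]],[[0,0,0],[0,0,0]],[[0,0,0],[0,0,0]],[[0,0,0],[0,0,0]],[[0,0,0],[0,0,0]],[[0,0,0],[0,0,0]],[[0,0,0],[0,0,0]],[[0,0,0],[0,0,0]],[[0,0,0],[0,0,0]]]' 0.087
python3 -m jog '[[[0,0,-0.002],[0,0,0]],[[0,0,-0.008],[0,0,0]],[[0,0,-0.02],[0,0,0]],[[0,0,-0.035],[0,0,0]],[[0,0,-0.05],[0,0,0]],[[0,0,-0.07],[0,0,0]],[[0,0,-0.09],[0,0,0]],[[0,0,-0.11],[0,0,0]],[[0,0,-0.125],[0,0,0]],[[0,0,-0.13],[0,0,0]]]'
python3 -m jog '[[[0,0.01,0],[0,0,0]],[[0,0.03,0],[0,0,0]],[[0,0.05,0],[0,0,0]],[[0,0.07,0],[0,0,0]],[[0,0.09,0],[0,0,0]],[[0,0.11,0],[0,0,0]],[[0,0.13,0],[0,0,0]],[[0,0.14,0],[0,0,0]],[[0,0.15,0],[0,0,0]],[[0,0.15,0],[0,0,0]]]'
python3 - <<'E'
from h import *
for n in ['scene','side']:
    p,d=r.capture(n);cv2.imwrite(f'pics/{n}6.png',p)
    if n=='side':cv2.imwrite('pics/side6c.png',cv2.resize(p[180:310,150:300],None,fx=4,fy=4))
    for o in r.cut_out('jug_small_center',n):
        P,u,v=cloud(n,d,o['region']);zt=np.percentile(P[:,2],98);m=(P[:,2]>zt-.006)
        print(n,o['uv'],'top',zt.round(4),'rim',circ(P[m][:,:2],.0275).round(4))
E
```

```text
time_s: 14.3
tcp_pos: [0.6345, 0.167, 0.0692]
ee_rot: [[0.325, -0.946, 0.0], [-0.946, -0.325, 0.0], [-0.0, -0.0, -1.0]]
wrist_force: [0.8, -0.2, 0.2]
gripper_width: 0.997
time_s: 15.13
tcp_pos: [0.6361, 0.1675, 0.2041]
ee_rot: [[0.325, -0.946, 0.007], [-0.946, -0.325, 0.003], [-0.0, -0.007, -1.0]]
wrist_force: [0.9, 0.4, -0.1]
gripper_width: 1.0
time_s: 15.97
tcp_pos: [0.4915, 0.1178, 0.1997]
ee_rot: [[0.325, -0.946, -0.0], [-0.946, -0.325, 0.0], [-0.0, -0.0, -1.0]]
wrist_force: [-0.1, -0.2, -0.0]
gripper_width: 0.996
scene [407.3, 316.0] top 0.1024 rim [0.6335 0.1666]
scene [312.9, 203.7] top 0.0728 rim [0.3502 0.0331]
scene [195.0, 193.6] top 0.0724 rim [ 0.2951 -0.2062]
side [373.3, 285.9] top 0.0713 rim [0.3511 0.0338]
side [463.0, 229.7] top 0.0714 rim [ 0.2964 -0.2058]
side [213.4, 241.8] top 0.1011 rim [0.6341 0.1679]
```

View pics/side6c.png

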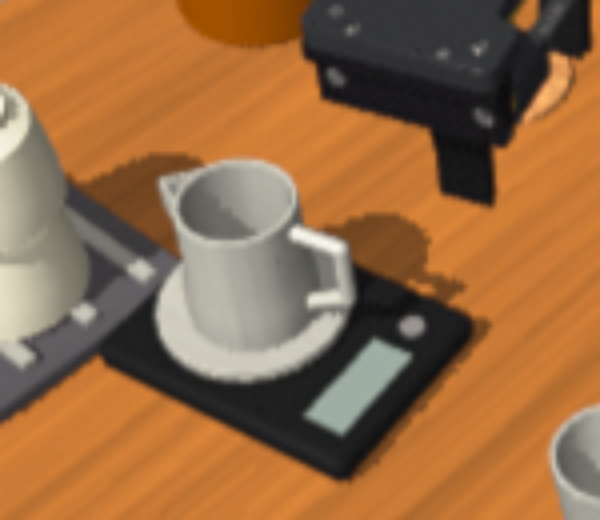

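View pics/scene6.png

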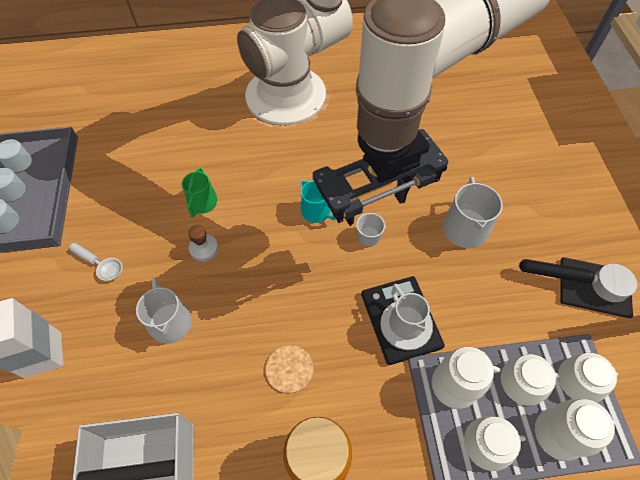

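The jug stands upright on the pan at side crop (240,250) and scene (408,318). Its rim is about 0.10 m up and within about 2 mm of the pan centre, and there is 15 mm of margin. The other jugs haven't moved.

```bash
python3 -c "
from station import r
print(r.finish_job())"
```

```text
the job is handed in; nothing more can be done
None
```

The smallest steel jug is standing upright on the scale pan, released, and the job is handed in at about 16 s of the 48 s allowed.

- **Grasp and set-down:** I gripped it across its bare sides (opening 57.8 mm against the 58 mm body). I lowered it until the wrist force showed a light touch, about 2–4 N, then opened the gripper and withdrew.
- **Position:** The last pictures put the jug's axis within about 2 mm of the pan centre in both the scene and side views, with 15 mm of margin. The rim is at 0.101–0.102 m, which fits 30 mm + 70 mm.
- **Other objects:** The pictures show the medium and large jugs where they stood. The gripper is well clear of everything.
- **Disagreements:** The cameras differ from each other by 1–2 mm, within the stated calibration. My first pan fit from depth gave too small a radius (33 mm), so I used a contour fit instead (45.9 mm against the true 47 mm). No check failed.

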